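# Clamp the chopping board with the ball knob

## Robot

A 7-joint arm with a two-finger parallel gripper is mounted at the origin on a cart in front of the work surface, level with it; the furniture and walls round the work are solid. World frame = base frame: x ahead of the robot, y to its left, z up, the work surface at z = 0. Lengths are in m, angles in rad, forces in N, time in s.
With the tool pointing down it reaches from about 0.4 to 0.875 m from the base axis. Payload 19.3 kg.
Tool frame: the origin (TCP) lies midway between the tips of the shut fingers; the grasp point (between the pads) lies bot.grip_point_offset behind it (bot.grip_point_offset is the distance from the TCP to the grasp point, in m); z points along the fingers, y is the direction in which the jaws open and shut (so a half turn about z gives the same grasp; the last joint's range is limited). The gripper opens to 85 mm and grips with 20 to 120 N. Pads are 22 mm wide; open, the fingers measure 114 mm over their backs; the gripper's body (76 mm by 85 mm) begins 54 mm behind the grasp point. The pads swing forward as they close: fully open they stand 13 mm farther back than shut.
Start: joints at [1.104, 0.521, -0.036, 1.599, 0.021, 1.021, -0.113], TCP at [0.242, -0.576, 0.231] pointing down, gripper open.
Joint ranges: [-2.91, 2.91], [-0.3, 2.13], [-1.5, 1.42], [0.17, 2.43], [-1.26, 4.41], [0.16, 1.93], [-2.52, 2.52]. Speed limits (rad/s): [1.89, 1.89, 2.39, 2.39, 3.01, 3.01, 3.01].

## Interface

Orientations are given as [roll, pitch, yaw] about the fixed x, y, z axes, in that order (R = Rz(yaw) Ry(pitch) Rx(roll)).
In Python, from workcell import bot gives the robot as it stands.
- The arm moves only by the tool servo_tool, never from a script. Its argument "rows" is a list that holds one entry, the list of rows, each a list of 6 numbers: the shift along the tool's x, y, z in cm, then the turn, a rotation vector about the tool's x, y, z in degrees. A call has 1 to 5 rows; each row shifts and turns the commanded pose from where the row before left it, along the tool's axes as they then stand; what a row does not reach is not made up. A row lasts 1/8 s, in which the tool goes at most 62.5 mm and 10.7 degrees, less where a joint would pass 70% of its speed; a pose out of reach is approached as far as the arm can. A call is refused whole if a number of a shift passes 6.25 or a number of a turn 10.7, either way. A call with a gripper value outside its range is refused whole. "grip" is the opening, from -1 (shut) to 1 (fully open), so that 0 is half open, set as the call begins (left out, the last holds). The fingers move at their own pace and stop on an object; "squeeze" is the grip in N (left out, the last holds). Time passes only in rows, so rows that do not move let the fingers close. It gives the time, the measured TCP pose, the force and the opening at its end, in the units of the state.
- bot.observe(): the state, without advancing time (a new reading comes with each control period).
- bot.grab_frame(name): name is "side" or "top"; returns a dict with "image" (480x640x3 uint8, red, green, blue), "K" (3x3 intrinsics, pixels), "R" (3x3) and "t" (3): a world point X has camera coordinates R X + t. Camera axes: x right, y down, z forward; pixel columns grow to the right and rows downward; lengths in m; the calibration is good to about 2 mm. A picture is of the moment at which its call begins. There is no depth.
- bot.job_done(): hands the job in, once; it reports no verdict.
The state is a dict: "clock": time; "qpos": joint angles; "qd": joint speeds; "joint_efforts": joint torques, N m; "position": TCP position; "tool_rot": TCP orientation; "force": force on the tool from outside, world axes, zero at the start; "moment": the same for the moment, N m; "grip_width": finger opening in m.
Only numpy, scipy, OpenCV 4.12 (cv2) and the standard library are available. Lean on these libraries where they do the work, as an engineer would, in place of code of your own. Each camera call takes 0.05 s, during which the arm holds its last target.

## Task

Slide the wooden chopping board gently along the worktop, under the foot of the board clamp, until its straight edge sits flat and central against the clamp's stop. Then turn the slippery red ball knob clockwise, gripping it across its widest part, until you feel the foot press the board down with about 15 newtons - snug, never crushing - and let go. Do not ram the stop, and leave the other things on the worktop where they are.

Things in the scene. Friction and masses are not known exactly. Their poses are not given: they have to be found in the camera images.
- clamp: Board clamp fixed to the worktop: grey cast base block 100 (x) x 70 (y) x 46 mm high, with a dark arm, 36 mm wide, reaching 63 mm out over the board, 56 to 76 mm above the worktop (round boss at its end: 53 to 79 mm). Origin on the worktop below the middle of the stop face; +y points out of that face, towards the board; x runs along the face; z up.
- stop: The clamp's stop: pale steel plate on the base block, 90 mm wide (x), 40 mm high, whose flat face (its +y side) the board's straight edge must meet. Origin on the worktop at the middle of the face; axes as the clamp's. Fixed.
- knob_centre (a point): Centre of the clamp's ball knob, on its vertical turning axis (fixed; it turns but does not rise or sink): smooth slick red ball, 50 mm in diameter (friction about 0.45), on a thin stem, centre 128 mm above the worktop, 40 mm out (+y) from the stop face. It turns only if pinched across its widest part, at centre height; higher up, fingers slide off. Axes as the clamp's.
- thread (a point): Middle of the boss under the ball (fixed), on the knob's axis, 66 mm up. Clockwise from above lowers the foot 6 mm per rad; 2.1 to 4.2 rad are left at the start. Turning takes some 0.16 N m when free and 0.006 N m more per newton of press: at 15 N the torque stands 0.09 N m above its free level. The ball's stem is springy (1.5 N m per rad). Touching, the press grows 25 to 35 N per rad; it stays when let go.
- foot_axis (a point): Fixed point on the knob's axis, 18 mm above the worktop, where the foot will meet the board's top. The clamp's round rubber foot, 32 mm across, hangs under the arm above this point, 5 to 18 mm higher at the start (0.8 to 3.0 rad of turn); its height is not reported, so its touch must be felt.
- board_handle (a point): Middle of the handle of the loose wooden chopping board, half-way up. Board: 18 mm thick throughout, blade 160 (x) x 190 mm (y), handle 34 mm wide and 92 mm long at +y, about 0.6 kg, flat on the worktop. +y runs along the handle away from the blade, z up. The straight edge is 235 mm from this point along -y.
- board_edge (a point): Middle of the board's straight edge opposite the handle, half-way up (9 mm); axes as the board's. This edge goes flat against the stop.
- board: The chopping board; origin on its underside below the middle of the straight edge, axes as board_handle.
- onion: Bystander, loose: a brown onion, 75 mm across. Origin at its underside. Leave it alone.
- garlic: Bystander, loose: a garlic bulb, 60 mm across. Origin at its underside. Leave it alone.
- salt_mill: Bystander, loose: a small salt shaker, 44 mm across, 90 mm tall. Origin at its underside. Leave it alone.
- spice_jar: Bystander, loose: a slim spice jar with a black cap, 41 mm across, 105 mm tall. Origin at its underside. Leave it alone.
- tin: Bystander, loose: a low red food tin, 75 mm across, 58 mm tall. Origin at its underside. Leave it alone.
- mug: Bystander, loose: a white mug with a green band, 84 mm across, 91 mm tall. Origin at its underside. Leave it alone.

How it is judged:
By the outcome, as a careful person would: the job done as asked, in the order asked, and still so for the second after the job is handed in, with the robot touching nothing.
It also fails if it takes over 72 s, if anything falls off the work surface, if the arm or the gripper's body presses on something with over 40 N, if the wrist force passes 120 N, or if a joint passes its speed limit or range.

## Working session

There is one attempt and no reset: what is moved stays moved. The work goes in short steps, Python scripts to look and compute and a tool call to move; the robot and the scene stay as the last step left them, time stands still between calls to the robot, and variables do not carry over. Pictures are saved under pics/ and viewed, and the job is handed in when it is done.

Besides the shell and the picture viewer there is one more tool, called as name(argument=value, ...) on one line, values as JSON. servo_tool: Moves the arm, as the interface text tells. Its arguments: {"type":"object","properties":{"rows":{"type":"array"},"grip":{"type":"number"},"squeeze":{"type":"number"}},"required":["rows"]}

```bash
ls; mkdir -p pics
python3 - <<'E'
from workcell import bot
import cv2,pickle
print(bot.observe(), bot.grip_point_offset)
for n in("side","top"):
    f=bot.grab_frame(n); cv2.imwrite(f"pics/{n}0.png",f["image"][:,:,::-1]); pickle.dump(f,open(f"{n}0.pkl","wb")); print(n,f["K"],f["R"],f["t"])
E
```

```text
pics
{'clock': 0.0, 'qpos': array([ 1.10382275,  0.52200943, -0.03628995,  1.60000004,  0.02124193,
        1.02105762, -0.11283262]), 'qd': array([ 0.00052547, -0.00211618, -0.00054932, -0.00163252, -0.00025982,
        0.00054254,  0.00059286]), 'joint_efforts': array([-1.17417432e-03, -9.27132940e+01,  1.97933257e+00, -3.69943821e+01,
        1.78929884e-02,  8.14141065e-03,  4.41155976e-05]), 'position': array([ 0.24134059, -0.57617682,  0.23073186]), 'tool_rot': array([-3.14051117e+00,  1.30275840e-04,  3.96720351e-01]), 'force': array([-0.36997801,  0.06273488, -0.12943595]), 'moment': array([-0.00761404, -0.04085551,  0.00438946]), 'grip_width': 0.08553923187637905} 0.0187
side [[527.64056463   0.         317.48823304]
 [  0.         527.64056463 233.43925388]
 [  0.           0.           1.        ]] [[ 0.97632195  0.21577998  0.01531198]
 [ 0.17441162 -0.74331931 -0.6457995 ]
 [-0.12796891  0.63317881 -0.76335349]] [-0.62318545  0.11180647  1.4622223 ]
top [[505.52795064   0.         325.53008698]
 [  0.         505.52795064 245.11215263]
 [  0.           0.           1.        ]] [[ 0.0026386  -0.99997616  0.00638091]
 [-0.98558188 -0.00368003 -0.16915914]
 [ 0.16917859 -0.00584257 -0.9855681 ]] [0.18399939 0.60526416 1.26957987]
```

View pics/top0.png

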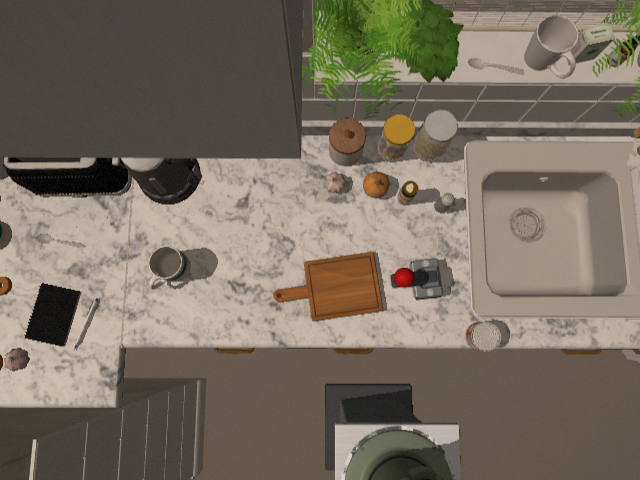

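View pics/side0.png

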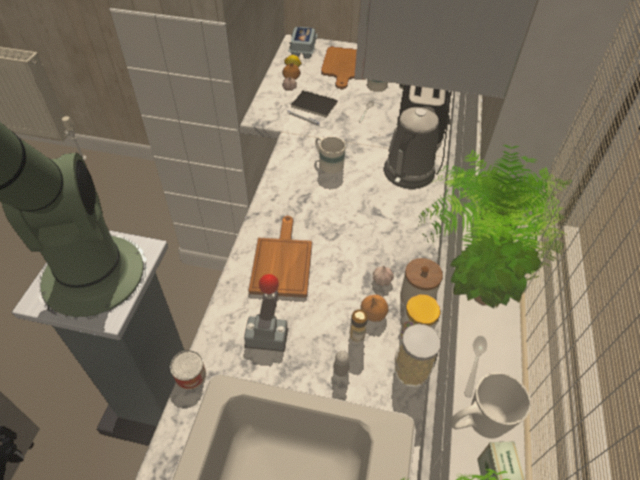

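The top view shows the board at about (343,287) with its handle at (280,296), the knob at (403,277) and the clamp at (427,279). The onion, garlic and shakers are above them, the tin is at (485,335) and the mug at (167,265). Next I'll measure these.

Run:
```python
import cv2,pickle
f=pickle.load(open("top0.pkl","rb"))["image"][:,:,::-1]
cv2.imwrite("pics/topc.png",cv2.resize(f[235:335,260:460],None,fx=4,fy=4,interpolation=cv2.INTER_CUBIC))
f=pickle.load(open("side0.pkl","rb"))["image"][:,:,::-1]
cv2.imwrite("pics/sidec.png",cv2.resize(f[210:360,220:400],None,fx=4,fy=4,interpolation=cv2.INTER_CUBIC))
```

```text
(no output)
```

View pics/topc.png

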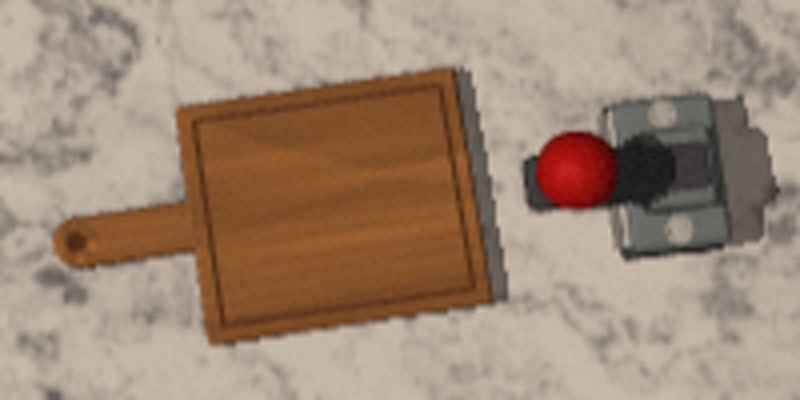

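View pics/sidec.png

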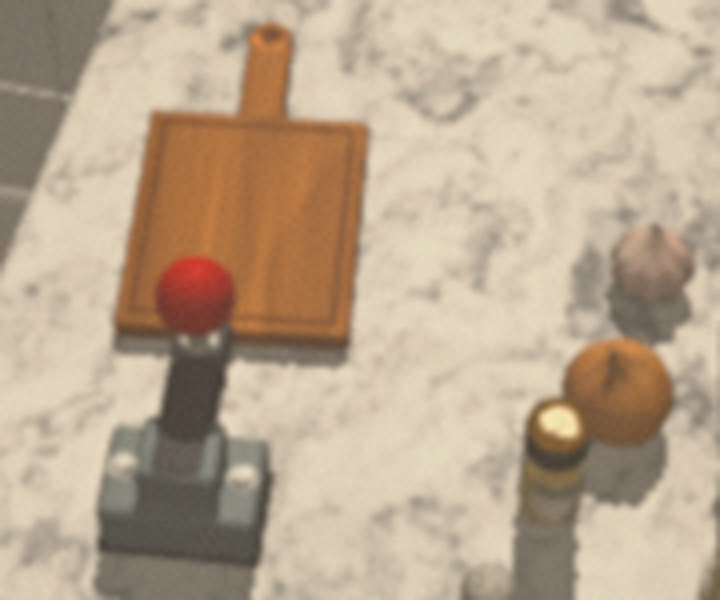

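```bash
cat > h.py <<'E'
import numpy as np,cv2,pickle
def cam(f): 
    return f["K"],f["R"],f["t"]
def ray(f,u,v):
    K,R,t=cam(f); d=R.T@np.linalg.solve(K,[u,v,1.]); return -R.T@t,d/np.linalg.norm(d)
def onz(f,u,v,z):
    c,d=ray(f,u,v); return c+d*(z-c[2])/d[2]
def proj(f,X):
    K,R,t=cam(f); p=K@(R@np.asarray(X,float)+t); return p[:2]/p[2]
def tri(f1,p1,f2,p2):
    c1,d1=ray(f1,*p1); c2,d2=ray(f2,*p2)
    s=np.linalg.lstsq(np.c_[d1,-d2],c2-c1,rcond=None)[0]
    a,b=c1+d1*s[0],c2+d2*s[1]; return (a+b)/2,np.linalg.norm(a-b)
def red(f,box):
    im=f["image"].astype(int); m=((im[...,0]>90)&(im[...,1]<60)&(im[...,2]<60)).astype(np.uint8)
    x0,x1,y0,y1=box; k=np.zeros_like(m);k[y0:y1,x0:x1]=m[y0:y1,x0:x1]
    c=max(cv2.findContours(k,0,1)[0],key=cv2.contourArea); (x,y),r=cv2.minEnclosingCircle(c); return (x,y),r
def woodmask(f,box):
    h=cv2.cvtColor(f["image"],cv2.COLOR_RGB2HSV); m=cv2.inRange(h,(5,120,50),(20,255,255))
    x0,x1,y0,y1=box; k=np.zeros_like(m);k[y0:y1,x0:x1]=m[y0:y1,x0:x1]; return k
E
python3 - <<'E'
from h import *
T=pickle.load(open("top0.pkl","rb"));S=pickle.load(open("side0.pkl","rb"))
a,ra=red(T,(380,430,250,300));b,rb=red(S,(250,290,265,305))
print(a,ra,b,rb,tri(T,a,S,b)); print(onz(T,*a,.128),onz(S,*b,.128))
# crop px -> full
c=lambda x,y:((x+.5)/4-.5+260,(y+.5)/4-.5+235)
print("board corners")
P={}
for n,p in dict(LT=(177,106),RT=(453,68),RB=(491,299),LB=(211,343),hole=(76,242),hend=(54,238)).items():
    P[n]=onz(T,*c(*p),.018);print(n,P[n].round(4))
e=P['RB']-P['RT'];print("edge yaw", np.degrees(np.arctan2(e[1],e[0])), np.linalg.norm(e), "side", P['LT']-P['RT'])
print("clamp base top z .046")
for p in [(612,103),(712,93),(725,247),(627,258)]: print(onz(T,*c(*p),.046).round(4))
print("plate z.04");
for p in [(602,110),(621,249)]: print(onz(T,*c(*p),.04).round(4))
cs=lambda x,y:((x+.5)/4-.5+220,(y+.5)/4-.5+210)
print("side: base")
for p in [(103,478),(117,430),(268,440),(266,497)]: print(onz(S,*cs(*p),.046).round(4))
print("side board")
for p in [(152,112),(368,124),(349,333),(117,322),(270,28)]: print(onz(S,*cs(*p),.018).round(4))
E
```

```text
(403.0, 277.0) 9.848958015441895 (268.1756896972656, 283.66217041015625) 8.849230766296387 (array([ 0.5132741 , -0.00323883,  0.12406333]), np.float64(0.0012345201522913948))
[ 0.51341777 -0.00236725  0.128     ] [ 0.51367865 -0.0060817   0.128     ]
board corners
LT [0.5669 0.2433 0.018 ]
RT [0.5931 0.0591 0.018 ]
RB [0.4399 0.0362 0.018 ]
LB [0.4108 0.2196 0.018 ]
hole [0.4763 0.3088 0.018 ]
hend [0.4789 0.3234 0.018 ]
edge yaw -171.4996554163727 0.1549789843778799 side [-0.02628606  0.18421248  0.        ]
clamp base top z .046
[ 0.5659 -0.0417  0.046 ]
[ 0.5728 -0.1073  0.046 ]
[ 0.4724 -0.1122  0.046 ]
[ 0.4651 -0.0487  0.046 ]
plate z.04
[ 0.5621 -0.0361  0.04  ]
[ 0.4713 -0.0461  0.04  ]
side: base
[ 0.4761 -0.0963  0.046 ]
[ 0.4744 -0.0615  0.046 ]
[ 0.5687 -0.0472  0.046 ]
[ 0.5776 -0.0865  0.046 ]
side board
[0.4124 0.2152 0.018 ]
[0.5676 0.24   0.018 ]
[0.5955 0.0607 0.018 ]
[0.4422 0.0342 0.018 ]
[0.475  0.3143 0.018 ]
```

```bash
cat >> h.py <<'E'
def subedge(f,p,q,chan=None,n=60,w=6,sign=0):
    """refine an edge near pixel segment p-q: strongest gradient along normal, robust line fit; returns end px"""
    g=cv2.cvtColor(f["image"],cv2.COLOR_RGB2GRAY).astype(np.float32) if chan is None else f["image"][...,chan].astype(np.float32)
    p,q=np.array(p,float),np.array(q,float); d=(q-p)/np.linalg.norm(q-p); nn=np.array([-d[1],d[0]])
    s=np.arange(-w,w+.01,.25); pts=[]
    for a in np.linspace(.08,.92,n):
        c=p+a*(q-p); xy=c+s[:,None]*nn
        v=cv2.remap(g,xy[:,0].astype(np.float32)[None],xy[:,1].astype(np.float32)[None],cv2.INTER_LINEAR)[0]
        v=cv2.GaussianBlur(v[None],(9,1),1.5)[0]; dv=np.gradient(v); 
        if sign: dv=np.maximum(dv*sign,0)
        else: dv=abs(dv)
        k=dv.argmax(); wt=dv*(abs(s-s[k])<1.2); pts.append(c+nn*(wt@s)/wt.sum())
    vx,vy,x,y=cv2.fitLine(np.array(pts,np.float32),cv2.DIST_HUBER,0,.01,.01).ravel()
    o=np.array([x,y]);v=np.array([vx,vy]); r=np.array(pts)-o; res=np.median(abs(r@[-vy,vx]))
    return o+v*((p-o)@v),o+v*((q-o)@v),res
def cross(a,b,c,d):
    l=np.cross(np.cross([*a,1],[*b,1]),np.cross([*c,1],[*d,1])); return l[:2]/l[2]
def ang(e): return np.degrees(np.arctan2(e[1],e[0]))
E
python3 - <<'E'
from h import *
T=pickle.load(open("top0.pkl","rb"));S=pickle.load(open("side0.pkl","rb"))
c=lambda x,y:((x+.5)/4-.5+260,(y+.5)/4-.5+235)
cs=lambda x,y:((x+.5)/4-.5+220,(y+.5)/4-.5+210)
def do(f,L,z,name):
    for i in range(len(L)):
        a,b,r=subedge(f,L[i][0],L[i][1],chan=L[i][2] if len(L[i])>2 else None,w=3)
        A,B=onz(f,*a,z),onz(f,*b,z); print(name,i,ang(B-A).round(2),round(r,2),A.round(4)[:2],B.round(4)[:2])
RT,RB,LB,LT=[c(*p) for p in [(453,68),(491,299),(211,343),(177,106)]]
do(T,[(RT,RB,0),(LB,RB,0),(LT,RT,0),(LT,LB,0)],.018,"boardT")
q=[cs(*p) for p in [(152,112),(368,124),(349,333),(117,322)]]
do(S,[(q[3],q[2]),(q[3],q[0],2),(q[2],q[1],2),(q[0],q[1],2)],.018,"boardS")
do(T,[(c(601,108),c(622,252)),(c(712,95),c(726,245))],.043,"clampT x")
do(T,[(c(612,103),c(712,93)),(c(627,258),c(725,247))],.046,"clampT y")
do(S,[(cs(103,478),cs(117,430)),(cs(268,440),cs(266,497)),(cs(108,503),cs(258,511))],.046,"clampS y,y,x")
do(S,[(cs(103,548),cs(255,560))],.0,"clampS base x")
E
```

```text
boardT 0 -171.29 0.1 [0.5929 0.0606] [0.4397 0.0371]
boardT 1 -81.59 0.19 [0.4083 0.2192] [0.4354 0.0356]
boardT 2 -81.35 0.18 [0.5672 0.2433] [0.5952 0.0594]
boardT 3 -171.74 1.24 [0.5667 0.244 ] [0.4106 0.2214]
boardS 0 9.52 0.3 [0.4428 0.032 ] [0.5961 0.0577]
boardS 1 98.57 0.07 [0.4394 0.0342] [0.4121 0.2152]
boardS 2 98.62 0.09 [0.5961 0.0608] [0.5689 0.2401]
boardS 3 8.57 0.1 [0.412  0.2171] [0.5675 0.2406]
clampT x 0 -178.65 0.74 [ 0.5632 -0.0378] [ 0.4689 -0.04  ]
clampT x 1 -176.88 0.48 [ 0.572  -0.1092] [ 0.474  -0.1146]
clampT y 0 -83.83 0.18 [ 0.5673 -0.0416] [ 0.5744 -0.1072]
clampT y 1 -84.2 0.13 [ 0.4642 -0.0487] [ 0.4707 -0.1123]
clampS y,y,x 0 95.28 0.13 [ 0.4742 -0.0962] [ 0.4709 -0.0613]
clampS y,y,x 1 -72.57 0.13 [ 0.5691 -0.047 ] [ 0.5812 -0.0854]
clampS y,y,x 2 3.31 0.76 [ 0.4839 -0.1092] [ 0.5762 -0.1039]
clampS base x 0 6.46 0.12 [ 0.4797 -0.122 ] [ 0.5751 -0.1112]
```

```bash
cat >> h.py <<'E'
def go(x,y,z,yaw,n=5):
    """print rows from current measured pose to target (tool pointing down)"""
    from workcell import bot
    from scipy.spatial.transform import Rotation as Ro
    s=bot.observe(); R=Ro.from_euler('xyz',s["tool_rot"]); G=Ro.from_euler('xyz',[np.pi,0,np.radians(yaw)])
    d=R.inv().apply(np.array([x,y,z])-s["position"])*100; w=(R.inv()*G).as_rotvec(degrees=True)
    print("t%.2f pos %s yaw %.2f q1 %.2f q7 %.2f F %s M %s w %.4f"%(s["clock"],s["position"].round(4),np.degrees(s["tool_rot"][2]),s["qpos"][0],s["qpos"][6],s["force"].round(2),s["moment"].round(3),s["grip_width"]))
    print("total shift cm",d.round(2),"turn",w.round(2),"| per row/%d"%n,(d/n).round(2),(w/n).round(2))
E
python3 -c "
from h import *
go(.45,-.35,.23,22.73)"
```

```text
t0.10 pos [ 0.2414 -0.5762  0.2308] yaw 22.73 q1 1.10 q7 -0.11 F [-0.61 -0.42 -0.46] M [ 0.007 -0.    -0.002] w 0.0853
total shift cm [ 27.98 -12.8    0.09] turn [-0.06  0.    0.  ] | per row/5 [ 5.6  -2.56  0.02] [-0.01  0.    0.  ]
```

servo_tool(rows=[[[4,-1.8,0,0,0,0],[5,-2.3,0,0,0,0],[5.5,-2.5,0,0,0,0],[5.5,-2.5,0,0,0,0],[5.5,-2.5,0,0,0,0]]])

```text
clock: 0.72
position: [0.4329, -0.3693, 0.2312]
tool_rot: [-3.141, 0.0, 0.397]
force: [1.0, -2.0, 0.8]
grip_width: 0.0852
```

servo_tool(rows=[[[2.3,-5.5,0,0,0,0],[2.3,-5.5,0,0,0,0],[2.3,-5.5,0,0,0,0],[2.3,-5.5,0,0,0,0],[2.3,-5.5,0,0,0,0]]])

```text
clock: 1.35
position: [0.4313, -0.071, 0.2313]
tool_rot: [3.141, -0.0, 0.397]
force: [1.3, -0.2, 0.5]
grip_width: 0.0856
```

servo_tool(rows=[[[2.3,-5.5,0,0,0,0],[2.3,-5.5,0,0,0,0],[2.3,-5.5,0,0,0,0],[2.3,-5.5,0,0,0,0],[2.3,-5.5,0,0,0,0]]])

```text
clock: 1.98
position: [0.4312, 0.227, 0.2313]
tool_rot: [3.141, -0.0, 0.397]
force: [0.7, -0.6, 0.9]
grip_width: 0.0852
```

```bash
python3 -c "
from h import *
go(.481,.281,.12,98.5)"
```

```text
t1.98 pos [0.4312 0.227  0.2313] yaw 22.72 q1 -0.29 q7 -1.93 F [ 0.75 -0.61  0.93] M [-0.055 -0.078 -0.024] w 0.0852
total shift cm [ 6.68 -3.05 11.13] turn [ 1.000e-02  0.000e+00 -7.578e+01] | per row/5 [ 1.34 -0.61  2.23] [  0.     0.   -15.16]
```

servo_tool(rows=[[[1.5,-0.7,1.5,0,0,0],[1.7,-0.8,1.5,0,0,0],[1.7,-0.8,1.5,0,0,0],[1.7,-0.8,1.5,0,0,0],[0,0,0,0,0,-10]]])

```text
clock: 2.6
position: [0.4801, 0.28, 0.1698]
tool_rot: [-3.141, 0.002, 0.575]
force: [0.1, -0.9, 0.3]
grip_width: 0.0852
```

servo_tool(rows=[[[0,0,0,0,0,-10.5],[0,0,0,0,0,-10.5],[0,0,0,0,0,-10.5],[0,0,0,0,0,-10.5],[0,0,0,0,0,-10.5]]])

```text
clock: 3.22
position: [0.4803, 0.2792, 0.1711]
tool_rot: [-3.141, 0.0, 1.494]
force: [0.1, 0.1, 0.2]
grip_width: 0.0853
```

servo_tool(rows=[[[0,0,0,0,0,-10],[0,0,0,0,0,-3.3],[0,0,0,0,0,0]]])

```text
clock: 3.6
position: [0.4803, 0.2791, 0.171]
tool_rot: [-3.141, 0.0, 1.719]
force: [0.1, 1.2, -0.7]
grip_width: 0.0852
```

Run:
```python
from h import *
go(.481,.281,.06,98.5)
from workcell import bot
for n in ("top","side"):
    f=bot.grab_frame(n); cv2.imwrite(f"pics/{n}1.png",f["image"][:,:,::-1])
```

```text
t3.60 pos [0.4803 0.2791 0.171 ] yaw 98.49 q1 -0.14 q7 -0.88 F [ 0.14  1.23 -0.68] M [-0.029  0.04  -0.042] w 0.0852
total shift cm [ 0.18  0.1  11.1 ] turn [-0.04  0.   -0.01] | per row/5 [0.04 0.02 2.22] [-0.01  0.   -0.  ]
```

View pics/top1.png

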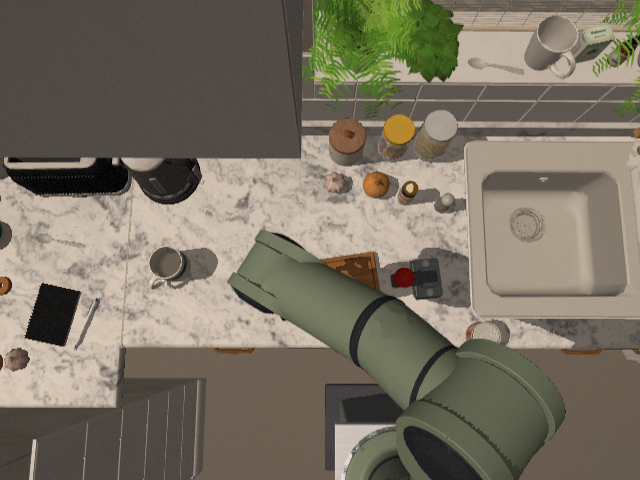

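View pics/side1.png

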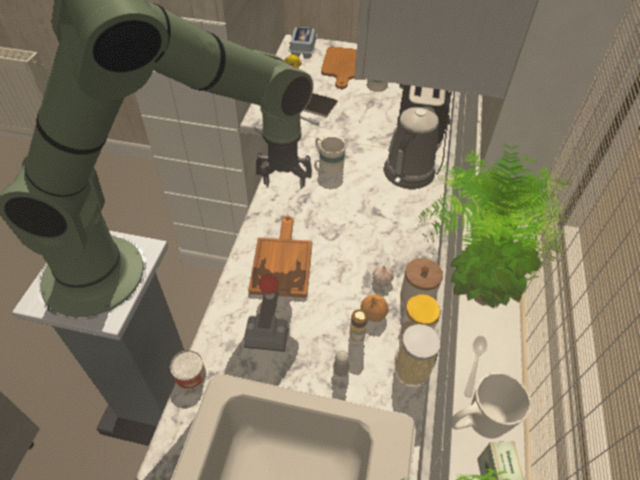

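servo_tool(rows=[[[0.2,0.1,3,0,0,0],[0,0,4,0,0,0],[0,0,4,0,0,0],[0,0,3,0,0,0],[0,0,1.3,0,0,0]]])

```text
clock: 4.32
position: [0.4804, 0.2812, 0.0169]
tool_rot: [-3.14, 0.001, 1.719]
force: [-0.4, 0.4, 1.2]
grip_width: 0.0853
```

servo_tool(rows=[[[0,0,0.7,0,0,0],[0,0,0.5,0,0,0],[0,0,0.2,0,0,0]]])

```text
clock: 4.7
position: [0.4814, 0.2816, 0.0047]
tool_rot: [3.141, -0.0, 1.719]
force: [0.2, 0.0, -0.8]
grip_width: 0.0853
```

Run:
```python
from h import *
go(.481,.281,.003,98.5)
from workcell import bot
f=bot.grab_frame("side"); cv2.imwrite("pics/s2.png",cv2.resize(f["image"][180:330,210:370,::-1],None,fx=4,fy=4,interpolation=cv2.INTER_CUBIC))
```

```text
t4.70 pos [0.4814 0.2816 0.0047] yaw 98.52 q1 -0.27 q7 -1.06 F [ 0.16  0.01 -0.76] M [-0.01  -0.006  0.046] w 0.0853
total shift cm [-0.05 -0.05  0.17] turn [ 0.04 -0.01  0.02] | per row/5 [-0.01 -0.01  0.03] [ 0.01 -0.    0.  ]
```

View pics/s2.png

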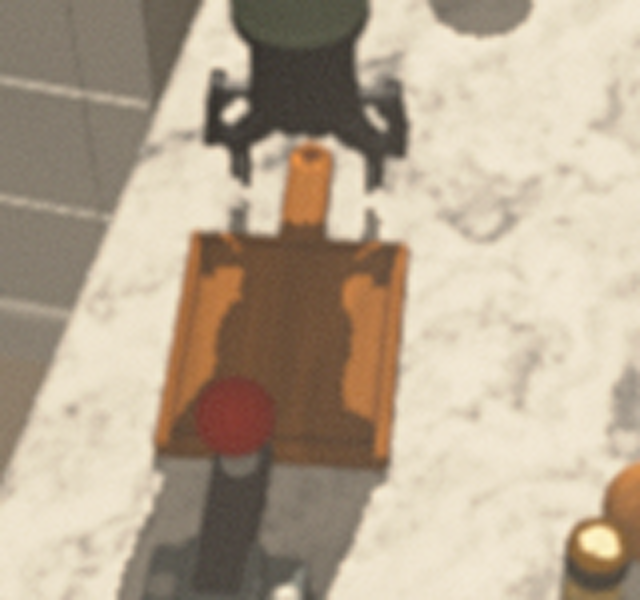

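The fingers straddle the handle at about crop (305,190), centred and clear of the board. I'll close gently.

servo_tool(rows=[[[0,0,0,0,0,0],[0,0,0,0,0,0],[0,0,0,0,0,0],[0,0,0,0,0,0],[0,0,0,0,0,0]]], grip=-0.4, squeeze=30)

```text
clock: 5.38
position: [0.4812, 0.2815, 0.0046]
tool_rot: [3.141, -0.0, 1.72]
force: [-0.5, -1.1, 4.9]
grip_width: 0.0334
```

servo_tool(rows=[[[0,0,0,0,0,0],[0,0,0,0,0,0],[0,0,0,0,0,0]]])

```text
clock: 5.75
position: [0.4812, 0.2815, 0.0046]
tool_rot: [3.141, -0.0, 1.72]
force: [-1.3, -0.6, 6.8]
grip_width: 0.0336
```

Run:
```python
from h import *
go(.4923,.1911,.0047,96.1)
```

```text
t5.75 pos [0.4812 0.2815 0.0046] yaw 98.53 q1 -0.27 q7 -1.06 F [-1.34 -0.61  6.75] M [-0.206  0.291  0.006] w 0.0336
total shift cm [-9.11 -0.24 -0.01] turn [ 0.02 -0.    2.43] | per row/5 [-1.82 -0.05 -0.  ] [ 0.   -0.    0.49]
```

servo_tool(rows=[[[-0.8,0,0,0,0,0.4],[-1.2,0,0,0,0,0.5],[-1.2,0,0,0,0,0.5],[-1.2,0,0,0,0,0.5],[-1.2,0,0,0,0,0.5]]])

```text
clock: 6.38
position: [0.4887, 0.2264, 0.0046]
tool_rot: [3.141, -0.002, 1.678]
force: [0.4, 5.3, 1.8]
grip_width: 0.0329
```

Run:
```python
from h import *
go(.4923,.1911,.0047,96.1)
from workcell import bot
f=bot.grab_frame("side"); cv2.imwrite("pics/s3.png",cv2.resize(f["image"][180:330,210:370,::-1],None,fx=4,fy=4,interpolation=cv2.INTER_CUBIC))
pickle.dump(f,open("s3.pkl","wb"))
```

```text
t6.38 pos [0.4887 0.2264 0.0046] yaw 96.14 q1 -0.18 q7 -1.02 F [0.39 5.33 1.8 ] M [1.172 0.06  0.142] w 0.0329
total shift cm [-3.55 -0.02 -0.01] turn [ 0.06 -0.1   0.04] | per row/5 [-0.71 -0.   -0.  ] [ 0.01 -0.02  0.01]
```

View pics/s3.png

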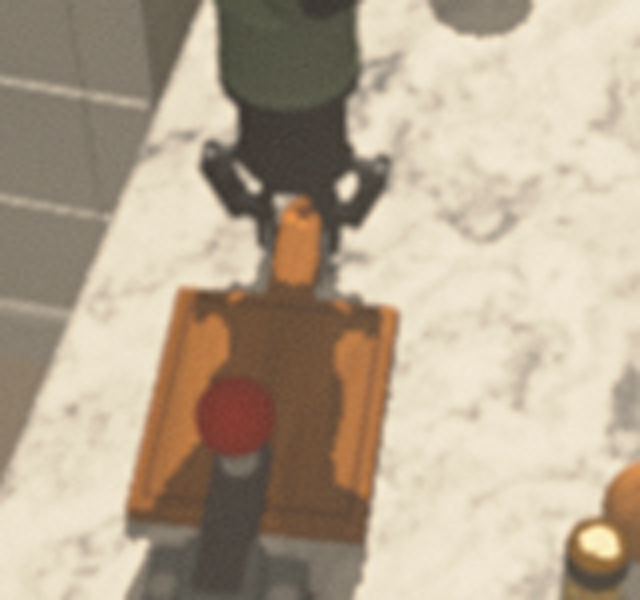

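```bash
cat >> h.py <<'E'
def board_side(f,bl,tl,br,tr):
    """board sides in side view -> midline relative to clamp"""
    R=[]
    for a,b in ((bl,tl),(br,tr)):
        p,q,r=subedge(f,a,b,chan=2,w=3); A,B=onz(f,*p,.018),onz(f,*q,.018); print(ang(B-A).round(2)-90,round(r,2)); R.append((A,B))
    (p,q,r)=subedge(f,bl,br,w=3); A,B=onz(f,*p,.018),onz(f,*q,.018); print("edge",ang(B-A).round(2),round(r,2),A.round(4),B.round(4))
    K=np.array([.5133,-.0034]); th=np.radians(6.1); xh=np.array([np.cos(th),np.sin(th)]);yh=np.array([-xh[1],xh[0]])
    for (A,B),n in zip(R,"LR"): print(n,[(((P[:2]-K)@xh*1000).round(1),((P[:2]-K)@yh*1000+40).round(1)) for P in (A,B)])
E
python3 - <<'E'
from h import *
f=pickle.load(open("s3.pkl","rb")); c=lambda x,y:((x+.5)/4-.5+210,(y+.5)/4-.5+180)
board_side(f,c(128,515),c(180,290),c(362,538),c(398,308))
E
```

```text
6.1299999999999955 0.05
6.1299999999999955 0.11
edge 6.13 0.15 [ 0.4417 -0.0287  0.018 ] [ 0.5943 -0.0123  0.018 ]
L [(np.float64(-77.4), np.float64(26.9)), (np.float64(-77.6), np.float64(214.6))]
R [(np.float64(81.9), np.float64(27.4)), (np.float64(81.8), np.float64(217.1))]
```

servo_tool(rows=[[[-0.6,-0.05,0,0,0,0],[-0.6,-0.05,0,0,0,0],[-0.5,-0.05,0,0,0,0],[-0.3,0,0,0,0,0],[0,0,0,0,0,0]]])

```text
clock: 7.05
position: [0.4893, 0.2064, 0.0046]
tool_rot: [3.141, -0.001, 1.678]
force: [0.0, 3.6, 5.5]
grip_width: 0.0338
```

Run:
```python
from h import *
go(.4923,.1911,.0047,96.1)
from workcell import bot
f=bot.grab_frame("side"); cv2.imwrite("pics/s4.png",cv2.resize(f["image"][180:330,210:370,::-1],None,fx=4,fy=4,interpolation=cv2.INTER_CUBIC))
pickle.dump(f,open("s4.pkl","wb"))
```

```text
t7.05 pos [0.4893 0.2064 0.0046] yaw 96.15 q1 -0.15 q7 -1.00 F [0.04 3.6  5.48] M [0.782 0.115 0.019] w 0.0338
total shift cm [-1.55  0.14 -0.01] turn [ 0.05 -0.06  0.05] | per row/5 [-0.31  0.03 -0.  ] [ 0.01 -0.01  0.01]
```

View pics/s4.png

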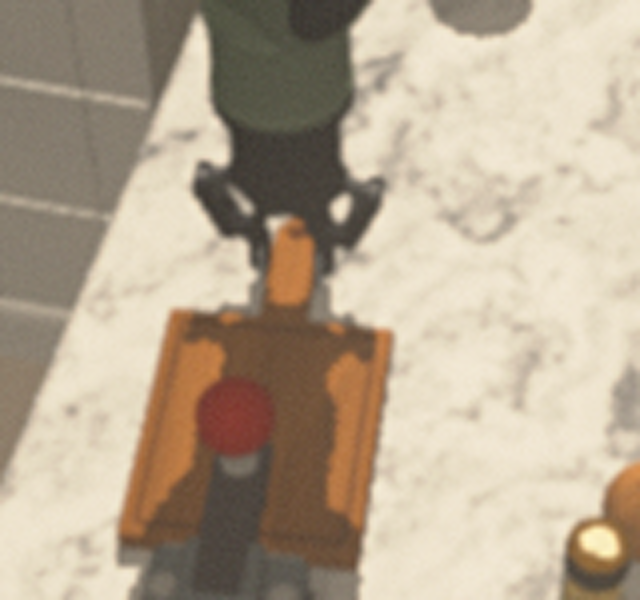

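Run:
```python
from h import *
f=pickle.load(open("s4.pkl","rb")); c=lambda x,y:((x+.5)/4-.5+210,(y+.5)/4-.5+180)
board_side(f,c(118,535),c(170,312),c(358,560),c(393,332))
```

```text
6.030000000000001 0.06
6.170000000000002 0.06
edge 2.76 1.15 [ 0.4385 -0.0372  0.018 ] [ 0.5955 -0.0296  0.018 ]
L [(np.float64(-79.2), np.float64(11.0)), (np.float64(-79.0), np.float64(194.1))]
R [(np.float64(80.3), np.float64(10.9)), (np.float64(80.1), np.float64(195.7))]
```

servo_tool(rows=[[[-0.15,0,0,0,0,0],[-0.15,0,0,0,0,0],[-0.1,0,0,0,0,0],[0,0,0,0,0,0]]])

```text
clock: 7.6
position: [0.4896, 0.2029, 0.0046]
tool_rot: [3.141, -0.002, 1.678]
force: [-0.8, 5.8, 4.7]
grip_width: 0.0333
```

servo_tool(rows=[[[-0.1,0,0,0,0,0],[-0.1,0,0,0,0,0]]])

```text
clock: 7.85
position: [0.4898, 0.201, 0.0046]
tool_rot: [3.141, -0.002, 1.679]
force: [-2.0, 7.9, 3.6]
grip_width: 0.0332
```

servo_tool(rows=[[[-0.1,0,0,0,0,0],[-0.1,0,0,0,0,0]]])

```text
clock: 8.1
position: [0.4901, 0.199, 0.0046]
tool_rot: [3.141, -0.002, 1.679]
force: [-0.5, 7.2, 4.3]
grip_width: 0.0333
```

servo_tool(rows=[[[-0.1,0,0,0,0,0]]])

```text
clock: 8.22
position: [0.4902, 0.1981, 0.0046]
tool_rot: [3.141, -0.002, 1.679]
force: [-0.4, 6.8, 4.6]
grip_width: 0.0328
```

servo_tool(rows=[[[-0.1,0,0,0,0,0]]])

```text
clock: 8.35
position: [0.4902, 0.1971, 0.0046]
tool_rot: [3.141, -0.002, 1.679]
force: [-0.6, 7.3, 4.4]
grip_width: 0.0332
```

servo_tool(rows=[[[-0.1,0,0,0,0,0]]])

```text
clock: 8.48
position: [0.4904, 0.1961, 0.0046]
tool_rot: [3.141, -0.002, 1.679]
force: [-0.2, 6.9, 3.7]
grip_width: 0.0331
```

Run:
```python
from h import *
go(.4923,.1911,.0047,96.1)
from workcell import bot
for n,b in(("side",(210,180)),("top",(280,230))):
    f=bot.grab_frame(n); x,y=b; cv2.imwrite(f"pics/{n}5.png",cv2.resize(f["image"][y:y+150,x:x+180,::-1],None,fx=4,fy=4,interpolation=cv2.INTER_CUBIC)); pickle.dump(f,open(f"{n}5.pkl","wb"))
```

```text
t8.47 pos [0.4904 0.1961 0.0046] yaw 96.17 q1 -0.13 q7 -0.99 F [-0.16  6.92  3.71] M [1.514 0.246 0.05 ] w 0.0331
total shift cm [-0.51  0.14 -0.01] turn [ 0.05 -0.1   0.07] | per row/5 [-0.1   0.03 -0.  ] [ 0.01 -0.02  0.01]
```

View pics/side5.png

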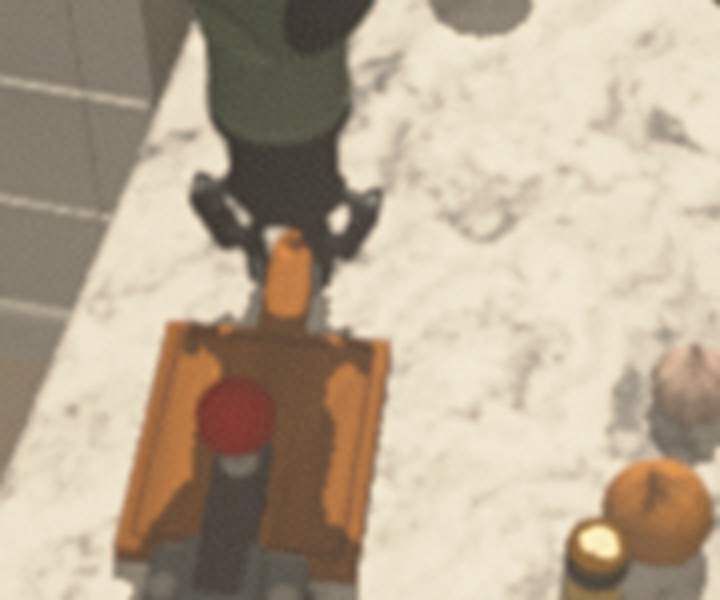

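View pics/top5.png

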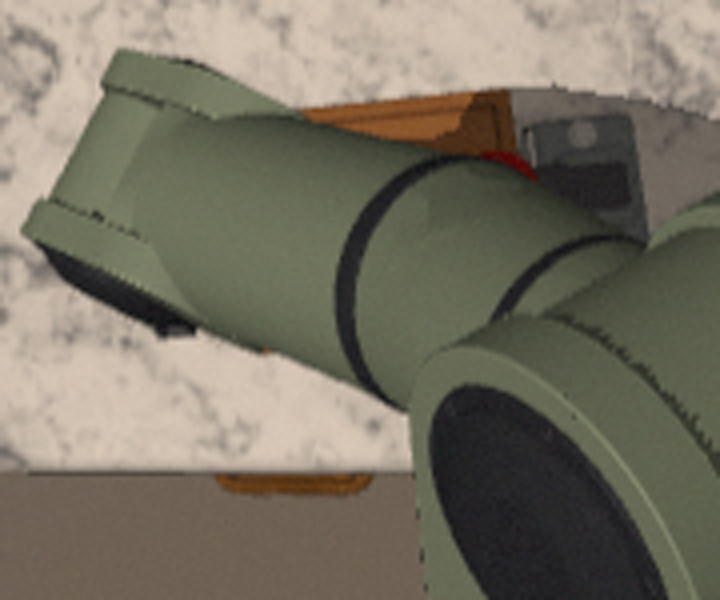

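Run:
```python
from h import *
T=pickle.load(open("top5.pkl","rb")); c=lambda x,y:((x+.5)/4-.5+280,(y+.5)/4-.5+230)
K=np.array([.5133,-.0034]); th=np.radians(6.1); xh=np.array([np.cos(th),np.sin(th)]);yh=np.array([-xh[1],xh[0]])
L=lambda P:(((P[:2]-K)@xh*1000).round(1),((P[:2]-K)@yh*1000+40).round(1))
print(L(onz(T,*c(512,92),.018)),L(onz(T,*c(516,140),.018)),L(onz(T,*c(526,135),.04)))
f=pickle.load(open("side5.pkl","rb")); c=lambda x,y:((x+.5)/4-.5+210,(y+.5)/4-.5+180)
board_side(f,c(116,550),c(168,322),c(354,580),c(388,342))
```

```text
(np.float64(73.8), np.float64(1.5)) (np.float64(41.4), np.float64(3.0)) (np.float64(41.5), np.float64(0.2))
6.090000000000003 0.07
6.030000000000001 0.08
edge 4.13 1.27 [ 0.4418 -0.0538  0.018 ] [ 0.5964 -0.0426  0.018 ]
L [(np.float64(-79.1), np.float64(-0.0)), (np.float64(-79.1), np.float64(185.3))]
R [(np.float64(80.1), np.float64(-4.0)), (np.float64(80.3), np.float64(186.4))]
```

Roughly 2–3 mm remain and the board is centred to about 0.5 mm. I'll creep in.

servo_tool(rows=[[[-0.1,0,0,0,0,0]]])

```text
clock: 8.7
position: [0.4905, 0.1951, 0.0046]
tool_rot: [3.141, -0.002, 1.679]
force: [-0.1, 7.6, 4.3]
grip_width: 0.0334
```

servo_tool(rows=[[[-0.1,0,0,0,0,0]]])

```text
clock: 8.82
position: [0.4906, 0.1941, 0.0046]
tool_rot: [3.141, -0.002, 1.679]
force: [-0.4, 6.4, 3.9]
grip_width: 0.0335
```

servo_tool(rows=[[[-0.08,0,0,0,0,0]]])

```text
clock: 8.95
position: [0.4907, 0.1933, 0.0046]
tool_rot: [3.141, -0.002, 1.679]
force: [-0.4, 7.8, 4.1]
grip_width: 0.033
```

servo_tool(rows=[[[-0.08,0,0,0,0,0]]])

```text
clock: 9.07
position: [0.4907, 0.1929, 0.0046]
tool_rot: [3.141, -0.002, 1.679]
force: [-0.3, 11.7, 1.6]
grip_width: 0.0332
```

servo_tool(rows=[[[-0.08,0,0,0,0,0]]])

```text
clock: 9.2
position: [0.4907, 0.1929, 0.0046]
tool_rot: [3.14, -0.004, 1.679]
force: [-2.4, 15.3, 0.4]
grip_width: 0.0334
```

servo_tool(rows=[[[-0.08,0,0,0,0,0]]])

```text
clock: 9.32
position: [0.4906, 0.1928, 0.0046]
tool_rot: [3.14, -0.005, 1.68]
force: [-3.5, 19.5, 0.2]
grip_width: 0.0334
```

Run:
```python
from h import *
go(.4907,.1929,.0046,96.1)
```

```text
t9.32 pos [0.4906 0.1928 0.0046] yaw 96.25 q1 -0.12 q7 -0.98 F [-3.54 19.47  0.23] M [ 4.017  0.922 -0.075] w 0.0334
total shift cm [0.   0.01 0.  ] turn [ 0.07 -0.26  0.15] | per row/5 [0. 0. 0.] [ 0.01 -0.05  0.03]
```

servo_tool(rows=[[[0.08,0,0,0,0,0],[0,0,0,0,0,0]]])

```text
clock: 9.57
position: [0.4905, 0.1928, 0.0046]
tool_rot: [3.141, -0.003, 1.679]
force: [-2.1, 12.9, 2.7]
grip_width: 0.0334
```

servo_tool(rows=[[[0,0,0,0,0,0],[0,0,0,0,0,0],[0,0,0,0,0,0]]], grip=0.4)

```text
clock: 9.95
position: [0.4907, 0.1902, 0.0042]
tool_rot: [-3.141, 0.0, 1.677]
force: [0.5, -0.1, 0.7]
grip_width: 0.0592
```

Run:
```python
from h import *
go(.4907,.1929,.0046,96.1)
from workcell import bot
f=bot.grab_frame("side"); x,y=210,180; cv2.imwrite("pics/s6.png",cv2.resize(f["image"][y:y+150,x:x+180,::-1],None,fx=4,fy=4,interpolation=cv2.INTER_CUBIC)); pickle.dump(f,open("s6.pkl","wb"))
```

```text
t9.95 pos [0.4907 0.1902 0.0042] yaw 96.11 q1 -0.12 q7 -0.98 F [ 0.48 -0.06  0.69] M [ 0.017  0.051 -0.026] w 0.0592
total shift cm [ 0.27  0.03 -0.04] turn [-0.01  0.03  0.01] | per row/5 [ 0.05  0.01 -0.01] [-0.    0.01  0.  ]
```

View pics/s6.png

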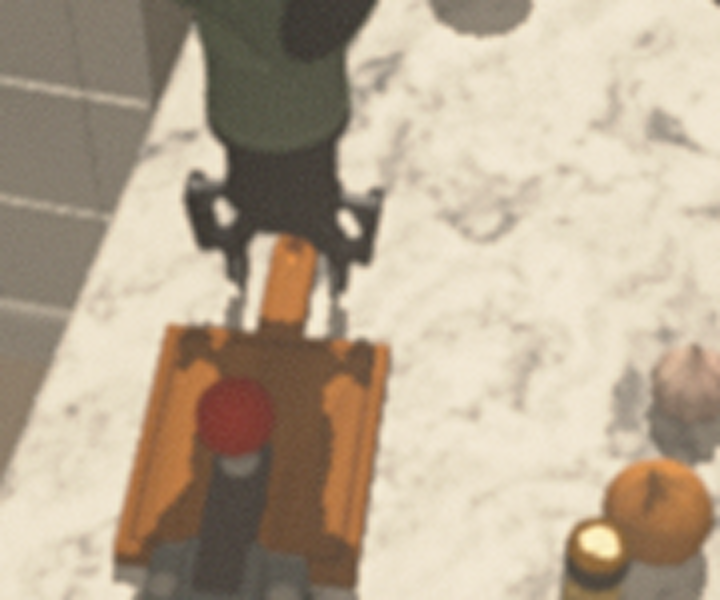

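servo_tool(rows=[[[0,0,-1,0,0,0],[0,0,-3,0,0,0],[0,0,-5,0,0,0],[0,0,-6,0,0,0],[0,0,-6,0,0,-5]]])

```text
clock: 10.62
position: [0.4902, 0.1905, 0.2169]
tool_rot: [3.142, 0.0, 1.767]
force: [1.4, -0.4, 0.5]
grip_width: 0.0595
```

servo_tool(rows=[[[0,0,0,0,0,-10.5],[0,0,0,0,0,-10.5],[0,0,0,0,0,-10.5],[0,0,0,0,0,-10.5],[0,0,0,0,0,-10.5]]], grip=1)

```text
clock: 11.25
position: [0.4906, 0.1904, 0.215]
tool_rot: [-3.142, 0.001, 2.688]
force: [0.3, -1.1, -0.2]
grip_width: 0.0854
```

servo_tool(rows=[[[0,0,0,0,0,-10.5],[0,0,0,0,0,-10.5],[0,0,0,0,0,-10.5],[0,0,0,0,0,-10.5],[0,0,0,0,0,-10.5]]])

```text
clock: 11.88
position: [0.4906, 0.1903, 0.2149]
tool_rot: [-3.141, 0.0, -2.679]
force: [-0.2, -1.0, -0.2]
grip_width: 0.0856
```

servo_tool(rows=[[[0,0,0,0,0,-10.5],[0,0,0,0,0,-10.5],[0,0,0,0,0,-10.5],[0,0,0,0,0,-10.5],[0,0,0,0,0,-10.5]]])

```text
clock: 12.5
position: [0.4906, 0.1902, 0.2149]
tool_rot: [-3.141, -0.001, -1.763]
force: [-0.6, 0.5, 0.1]
grip_width: 0.0855
```

Run:
```python
from h import *
from workcell import bot
print(bot.observe()["qpos"].round(2))
go(.5135,-.0035,.2,270)
```

```text
[ 0.41  0.78 -1.39  1.84  0.81  1.26  1.73]
t12.50 pos [0.4906 0.1902 0.2149] yaw -101.02 q1 0.41 q7 1.73 F [-0.64  0.51  0.07] M [ 0.    -0.034  0.057] w 0.0855
total shift cm [18.58 -5.95  1.5 ] turn [ -0.02  -0.04 -11.02] | per row/5 [ 3.72 -1.19  0.3 ] [-0.   -0.01 -2.2 ]
```

servo_tool(rows=[[[3.5,-1.1,0,0,0,0],[4,-1.3,0,0,0,0],[4,-1.3,0,0,0,0],[4,-1.3,0,0,0,0],[3,-0.95,0,0,0,0]]])

```text
clock: 13.12
position: [0.5124, -0.0047, 0.2148]
tool_rot: [-3.141, -0.001, -1.77]
force: [0.1, 0.8, 0.0]
grip_width: 0.0856
```

Run:
```python
from h import *
from workcell import bot
print(bot.observe()["qpos"].round(2))
go(.5135,-.0035,.17,259)
for n in ("top","side"):
    f=bot.grab_frame(n); cv2.imwrite(f"pics/{n}7.png",f["image"][:,:,::-1])
```

```text
[ 0.82  0.78 -1.42  1.87  0.82  1.26  2.08]
t13.12 pos [ 0.5124 -0.0047  0.2148] yaw -101.43 q1 0.82 q7 2.08 F [0.1  0.8  0.03] M [ 0.043 -0.008  0.042] w 0.0856
total shift cm [-0.14 -0.08  4.48] turn [-0.01 -0.06 -0.43] | per row/5 [-0.03 -0.02  0.9 ] [-0.   -0.01 -0.09]
```

View pics/side7.png

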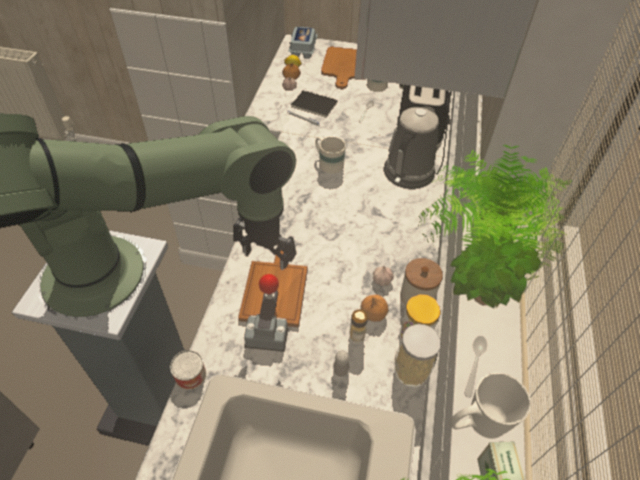

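View pics/top7.png

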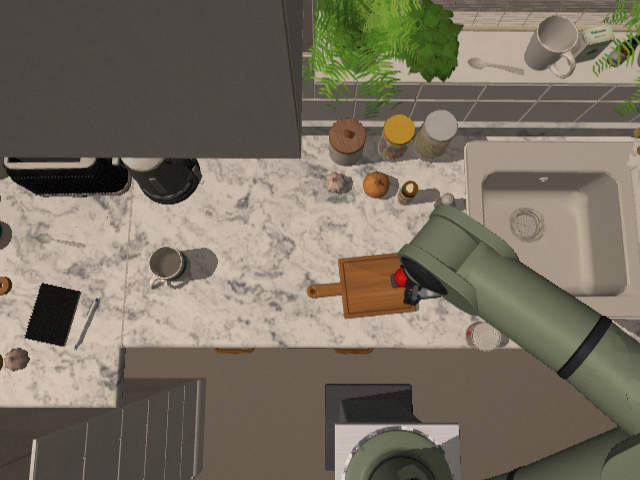

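Run:
```python
from h import *
T=pickle.load(open("top0.pkl","rb"));S=pickle.load(open("side0.pkl","rb"))
for P in ([.5124,-.0047,.2148],[.5124,-.0047,.235],[.5135,-.0035,.128]): print(proj(T,P),proj(S,P))
```

```text
[410.07455959 273.34956501] [265.72283137 261.73733908]
[411.62904805 272.31351352] [265.19988353 256.42821448]
[403.46422023 276.9678785 ] [268.39445264 282.80434429]
```

servo_tool(rows=[[[-0.14,-0.08,2,0,0,0],[0,0,3,0,0,0],[0,0,3,0,0,0],[0,0,1.8,0,0,0],[0,0,0.8,0,0,0]]])

```text
clock: 13.85
position: [0.5133, -0.0006, 0.1075]
tool_rot: [3.141, 0.0, -1.768]
force: [-0.6, -0.9, 0.0]
grip_width: 0.085
```

Run:
```python
from h import *
from workcell import bot
go(.5134,-.0035,.1063,259)
for n,b in(("side",(200,190)),("top",(310,220))):
    f=bot.grab_frame(n); x,y=b; cv2.imwrite(f"pics/{n}8.png",cv2.resize(f["image"][y:y+150,x:x+180,::-1],None,fx=4,fy=4,interpolation=cv2.INTER_CUBIC)); pickle.dump(f,open(f"{n}8.pkl","wb"))
```

```text
t13.85 pos [ 0.5133 -0.0006  0.1075] yaw -101.30 q1 0.73 q7 1.96 F [-0.63 -0.88  0.02] M [0.014 0.011 0.035] w 0.0850
total shift cm [ 0.28 -0.06  0.12] turn [ 0.05  0.   -0.3 ] | per row/5 [ 0.06 -0.01  0.02] [ 0.01  0.   -0.06]
```

View pics/side8.png

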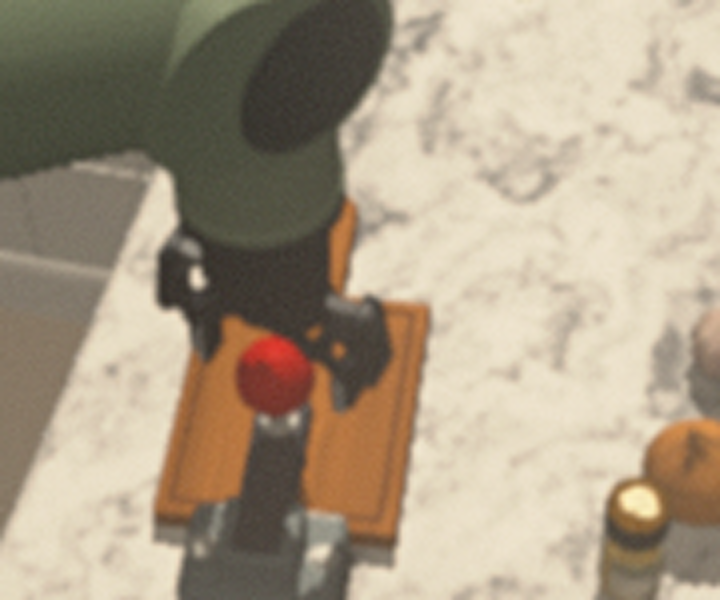

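View pics/top8.png

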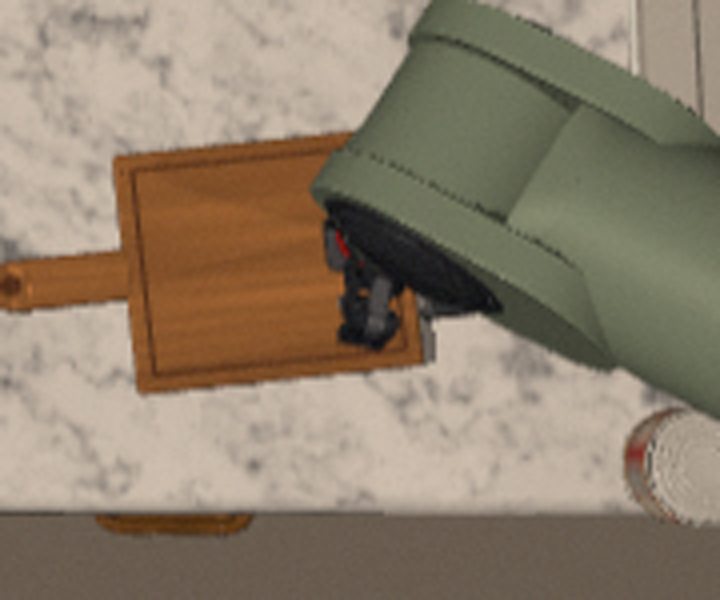

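Run:
```python
from h import *
f=pickle.load(open("side8.pkl","rb")); c=lambda x,y:((x+.5)/4-.5+200,(y+.5)/4-.5+190)
board_side(f,c(155,515),c(205,300),c(398,543),c(430,305))
T=pickle.load(open("top8.pkl","rb")); c=lambda x,y:((x+.5)/4-.5+310,(y+.5)/4-.5+220)
for a,b in (((115,157),(340,130)),((140,393),(420,365)),((137,330),(140,380)),((117,165),(125,235))):
    p,q,r=subedge(T,c(*a),c(*b),chan=0,w=3); A,B=onz(T,*p,.018),onz(T,*q,.018); print(ang(B-A),r,A,B)
K=np.array([.5133,-.0034]); th=np.radians(6.1); xh=np.array([np.cos(th),np.sin(th)]);yh=np.array([-xh[1],xh[0]])
L=lambda P:(((P[:2]-K)@xh*1000).round(1),((P[:2]-K)@yh*1000+40).round(1))
for p in ((114,157),(140,394),(424,362),(433,330)): print(L(onz(T,*c(*p),.018)))
```

```text
6.150000000000006 0.08
6.239999999999995 0.09
edge 9.42 1.0 [ 0.4432 -0.0602  0.018 ] [ 0.5978 -0.0346  0.018 ]
L [(np.float64(-79.2), np.float64(-3.7)), (np.float64(-79.4), np.float64(169.7))]
R [(np.float64(80.4), np.float64(-5.7)), (np.float64(80.0), np.float64(184.2))]
-84.01192076434077 0.15981885427074202 [0.57538675 0.15159168 0.018     ] [0.59120117 0.00082578 0.018     ]
-83.93686570448038 0.15684053379848328 [0.41513958 0.13505517 0.018     ] [ 0.43464074 -0.0485397   0.018     ]
-175.74277826948267 0.13348072578093972 [0.45811837 0.14174401 0.018     ] [0.4256071  0.13932388 0.018     ]
-174.20307770980438 0.15383866589006137 [0.56736462 0.15457169 0.018     ] [0.52055193 0.14981917 0.018     ]
(np.float64(76.1), np.float64(188.2))
(np.float64(-81.2), np.float64(188.2))
(np.float64(-79.8), np.float64(0.6))
(np.float64(-59.7), np.float64(-8.1))
```

servo_tool(rows=[[[0.28,-0.06,0.12,0,0,0],[0,0,0,0,0,0]]])

```text
clock: 14.2
position: [0.5139, -0.0045, 0.1076]
tool_rot: [-3.141, -0.0, -1.77]
force: [-0.0, 0.4, -0.1]
grip_width: 0.0852
```

servo_tool(rows=[[[0,0,0,0,0,0],[0,0,0,0,0,0],[0,0,0,0,0,0],[0,0,0,0,0,0],[0,0,0,0,0,0]]], grip=0, squeeze=45)

```text
clock: 14.82
position: [0.5137, -0.0041, 0.1075]
tool_rot: [-3.141, -0.0, -1.769]
force: [-3.2, -2.0, 7.8]
grip_width: 0.0479
```

Run:
```python
from h import *
go(.5134,-.0035,.1063,259)
```

```text
t14.82 pos [ 0.5137 -0.0041  0.1075] yaw -101.37 q1 0.74 q7 1.96 F [-3.23 -1.97  7.82] M [-0.238  0.486 -0.057] w 0.0479
total shift cm [-0.05  0.05  0.12] turn [-0.02 -0.01 -0.37] | per row/5 [-0.01  0.01  0.02] [-0.   -0.   -0.07]
```

Run:
```python
from h import *
from workcell import bot
f=bot.grab_frame("side"); x,y=220,230; cv2.imwrite("pics/s9.png",cv2.resize(f["image"][y:y+90,x:x+100,::-1],None,fx=6,fy=6,interpolation=cv2.INTER_CUBIC))
```

```text
(no output)
```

View pics/s9.png

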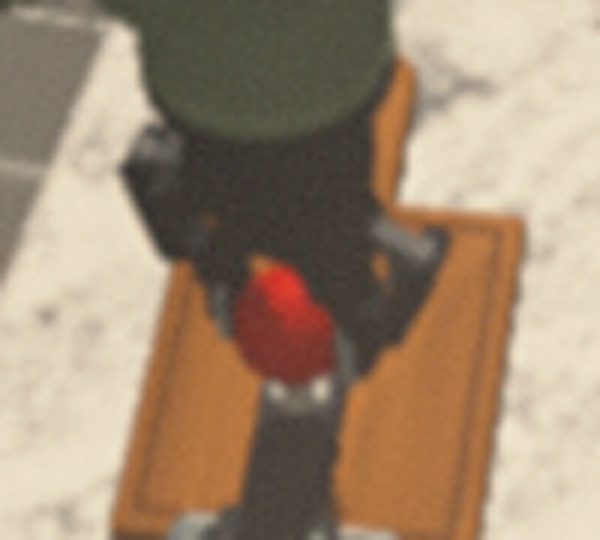

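servo_tool(rows=[[[0,0,0,0,0,4],[0,0,0,0,0,6],[0,0,0,0,0,6],[0,0,0,0,0,6],[0,0,0,0,0,6]]])

```text
clock: 15.5
position: [0.5142, -0.0043, 0.1076]
tool_rot: [-3.14, 0.0, -2.261]
force: [1.3, -2.8, 6.4]
grip_width: 0.0481
```

```bash
cat > st.py <<'E'
from h import *
from workcell import bot
for i in range(1):
    s=bot.observe(); print("t%.2f pos %s yaw %.2f q3 %.2f q7 %.2f F %s M %s w %.4f"%(s["clock"],s["position"].round(4),np.degrees(s["tool_rot"][2]),s["qpos"][2],s["qpos"][6],s["force"].round(1),s["moment"].round(3),s["grip_width"]))
E
python3 st.py
```

```text
t15.50 pos [ 0.5142 -0.0043  0.1076] yaw -129.57 q3 -1.20 q7 1.52 F [ 1.3 -2.8  6.4] M [-0.578 -0.225  0.152] w 0.0481
```

servo_tool(rows=[[[0,0,0,0,0,5],[0,0,0,0,0,5],[0,0,0,0,0,5]]])

```text
clock: 15.88
position: [0.5144, -0.0045, 0.1076]
tool_rot: [-3.14, 0.001, -2.523]
force: [2.4, -4.3, 5.7]
grip_width: 0.0478
```

```bash
python3 st.py
```

```text
t15.88 pos [ 0.5144 -0.0045  0.1076] yaw -144.55 q3 -1.15 q7 1.28 F [ 2.4 -4.3  5.7] M [-0.899 -0.488  0.159] w 0.0478
```

servo_tool(rows=[[[0,0,0,0,0,5],[0,0,0,0,0,5]]])

```text
clock: 16.12
position: [0.5144, -0.0047, 0.1076]
tool_rot: [-3.14, 0.001, -2.697]
force: [2.7, -4.4, 5.8]
grip_width: 0.0481
```

```bash
python3 st.py
```

```text
t16.12 pos [ 0.5144 -0.0047  0.1076] yaw -154.55 q3 -1.12 q7 1.13 F [ 2.7 -4.4  5.8] M [-1.088 -0.602  0.177] w 0.0481
```

servo_tool(rows=[[[0,0,0,0,0,5],[0,0,0,0,0,5]]])

```text
clock: 16.38
position: [0.5145, -0.0049, 0.1076]
tool_rot: [-3.14, 0.001, -2.872]
force: [2.6, -4.5, 7.1]
grip_width: 0.0483
```

```bash
python3 st.py
```

```text
t16.38 pos [ 0.5145 -0.0049  0.1076] yaw -164.55 q3 -1.08 q7 0.97 F [ 2.6 -4.5  7.1] M [-1.335 -0.623  0.153] w 0.0483
```

servo_tool(rows=[[[0,0,0,0,0,5],[0,0,0,0,0,5]]])

```text
clock: 16.62
position: [0.5145, -0.005, 0.1076]
tool_rot: [-3.14, 0.001, -3.047]
force: [2.6, -6.9, 6.7]
grip_width: 0.0479
```

```bash
python3 st.py
```

```text
t16.62 pos [ 0.5145 -0.005   0.1076] yaw -174.56 q3 -1.05 q7 0.82 F [ 2.6 -6.9  6.7] M [-1.542 -0.603  0.125] w 0.0479
```

servo_tool(rows=[[[0,0,0,0,0,5],[0,0,0,0,0,5]]])

```text
clock: 16.88
position: [0.5144, -0.0052, 0.1076]
tool_rot: [-3.14, 0.002, 3.062]
force: [2.3, -8.2, 5.6]
grip_width: 0.048
```

```bash
python3 st.py
```

```text
t16.88 pos [ 0.5144 -0.0052  0.1076] yaw 175.43 q3 -1.01 q7 0.67 F [ 2.3 -8.2  5.6] M [-1.749 -0.588  0.201] w 0.0480
```

servo_tool(rows=[[[0,0,0,0,0,5],[0,0,0,0,0,5]]])

```text
clock: 17.12
position: [0.5144, -0.0054, 0.1075]
tool_rot: [-3.14, 0.002, 2.887]
force: [2.0, -8.4, 5.9]
grip_width: 0.0482
```

```bash
python3 st.py
```

```text
t17.12 pos [ 0.5144 -0.0054  0.1075] yaw 165.42 q3 -0.97 q7 0.51 F [ 2.  -8.4  5.9] M [-1.981 -0.436  0.162] w 0.0482
```

```bash
cat > av.py <<'E'
from h import *
from workcell import bot
import sys
n=int(sys.argv[1]); M=[];F=[]
for i in range(n):
    bot.grab_frame("side"); s=bot.observe(); M.append(s["moment"]);F.append(s["force"])
M=np.array(M);F=np.array(F)
print("t%.2f pos %s yaw %.2f q7 %.2f F %s M %s sdMz %.3f sem %.4f w %.4f"%(s["clock"],s["position"].round(4),np.degrees(s["tool_rot"][2]),s["qpos"][6],F.mean(0).round(1),M.mean(0).round(3),M[:,2].std(),M[:,2].std()/n**.5,s["grip_width"]))
E
python3 av.py 8
```

```text
t17.52 pos [ 0.5144 -0.0054  0.1075] yaw 165.59 q7 0.52 F [ 2.4 -7.8  6.6] M [-1.87  -0.478  0.149] sdMz 0.027 sem 0.0097 w 0.0481
```

servo_tool(rows=[[[-0.05,-0.09,0,0,0,0],[0,0,0,0,0,5],[0,0,0,0,0,5]]])

```text
clock: 17.9
position: [0.5144, -0.0057, 0.1075]
tool_rot: [-3.141, 0.001, 2.713]
force: [0.5, -5.4, 7.7]
grip_width: 0.0484
```

```bash
python3 av.py 8
```

```text
t18.30 pos [ 0.5144 -0.0057  0.1076] yaw 155.62 q7 0.37 F [ 0.7 -4.3  6.6] M [-1.027 -0.14   0.14 ] sdMz 0.018 sem 0.0064 w 0.0477
```

```bash
sed -i 's/M=\[\];F=\[\]/M=[];F=[];Q=[]/; s/F.append(s\["force"\])/F.append(s["force"]);Q.append(s["joint_efforts"][6])/' av.py; echo 'print("q7eff",np.mean(Q).round(4),np.std(Q).round(4))'>>av.py; python3 av.py 3
```

```text
t18.45 pos [ 0.5144 -0.0057  0.1076] yaw 155.62 q7 0.37 F [ 1.2 -4.5  7.5] M [-1.054 -0.084  0.146] sdMz 0.032 sem 0.0184 w 0.0482
q7eff -0.1317 0.0001
```

servo_tool(rows=[[[-0.05,-0.05,0,0,0,5],[0,0,0,0,0,5]]])

```text
clock: 18.7
position: [0.5144, -0.006, 0.1075]
tool_rot: [-3.142, 0.001, 2.539]
force: [-1.2, -3.0, 7.9]
grip_width: 0.0484
```

```bash
python3 av.py 6
```

```text
t19.00 pos [ 0.5144 -0.006   0.1075] yaw 145.64 q7 0.22 F [-0.9 -2.4  7.1] M [-0.539  0.247  0.16 ] sdMz 0.025 sem 0.0100 w 0.0483
q7eff -0.2948 0.9608
```

servo_tool(rows=[[[0,0,0,0,0,5],[0,0,0,0,0,5]]])

```text
clock: 19.25
position: [0.5143, -0.0061, 0.1075]
tool_rot: [-3.141, 0.001, 2.364]
force: [-1.9, -3.2, 7.8]
grip_width: 0.0477
```

```bash
python3 av.py 6
```

```text
t19.55 pos [ 0.5143 -0.0061  0.1075] yaw 135.64 q7 0.07 F [-1.8 -3.1  8.6] M [-0.726  0.436  0.126] sdMz 0.027 sem 0.0112 w 0.0480
q7eff -0.2965 0.9537
```

```bash
sed -i 's/np.mean(Q).round(4),np.std(Q).round(4)/np.round(Q,4)/' av.py; python3 av.py 2
```

```text
t19.65 pos [ 0.5143 -0.0061  0.1075] yaw 135.63 q7 0.07 F [-1.6 -3.   8.4] M [-0.708  0.446  0.122] sdMz 0.008 sem 0.0059 w 0.0484
q7eff [-0.1338 -0.132 ]
```

servo_tool(rows=[[[0,0,0,0,0,5],[0,0,0,0,0,5]]])

```text
clock: 19.9
position: [0.5142, -0.0063, 0.1075]
tool_rot: [-3.141, 0.001, 2.19]
force: [-3.4, -2.8, 9.9]
grip_width: 0.048
```

```bash
python3 av.py 6
```

```text
t20.20 pos [ 0.5142 -0.0062  0.1075] yaw 125.63 q7 -0.08 F [-2.4 -3.9  9.3] M [-0.812  0.673  0.147] sdMz 0.023 sem 0.0092 w 0.0478
q7eff [ 1.418  -1.774  -0.7852 -0.3167 -0.178  -0.1429]
```

servo_tool(rows=[[[0,0,0,0,0,5],[0,0,0,0,0,5]]])

```text
clock: 20.45
position: [0.514, -0.0063, 0.1075]
tool_rot: [-3.141, 0.001, 2.015]
force: [-4.3, -4.3, 11.0]
grip_width: 0.0477
```

```bash
python3 av.py 6
```

```text
t20.75 pos [ 0.514  -0.0063  0.1075] yaw 115.63 q7 -0.23 F [-3.7 -4.1 10.5] M [-0.891  0.92   0.141] sdMz 0.023 sem 0.0093 w 0.0483
q7eff [ 1.409  -1.7662 -0.7826 -0.3166 -0.1786 -0.1437]
```

servo_tool(rows=[[[0,0,0,0,0,5],[0,0,0,0,0,5]]])

```text
clock: 21.0
position: [0.5139, -0.0063, 0.1075]
tool_rot: [-3.141, 0.001, 1.841]
force: [-5.0, -4.7, 11.7]
grip_width: 0.0481
```

```bash
python3 av.py 8
```

```text
t21.40 pos [ 0.5139 -0.0064  0.1075] yaw 105.62 q7 -0.37 F [-4.7 -4.1 11.4] M [-0.937  1.157  0.141] sdMz 0.023 sem 0.0083 w 0.0481
q7eff [ 1.3911 -1.7674 -0.7884 -0.3242 -0.1871 -0.1522 -0.1442 -0.1425]
```

servo_tool(rows=[[[0,0,0,0,0,5],[0,0,0,0,0,5]]])

```text
clock: 21.65
position: [0.5137, -0.0063, 0.1075]
tool_rot: [-3.141, 0.001, 1.666]
force: [-6.8, -3.9, 12.8]
grip_width: 0.048
```

```bash
python3 av.py 8
```

```text
t22.05 pos [ 0.5137 -0.0063  0.1075] yaw 95.63 q7 -0.52 F [-5.9 -4.1 12.5] M [-0.877  1.423  0.174] sdMz 0.027 sem 0.0096 w 0.0482
q7eff [ 1.3519 -1.7908 -0.8167 -0.3551 -0.2184 -0.184  -0.176  -0.1741]
```

servo_tool(rows=[[[0,0,0,0,0,5],[0,0,0,0,0,5]]])

```text
clock: 22.3
position: [0.5136, -0.0063, 0.1075]
tool_rot: [-3.141, 0.001, 1.492]
force: [-7.5, -4.1, 13.4]
grip_width: 0.0478
```

```bash
python3 av.py 8
```

```text
t22.70 pos [ 0.5136 -0.0063  0.1074] yaw 85.64 q7 -0.66 F [-7.1 -4.  12.8] M [-0.834  1.631  0.231] sdMz 0.029 sem 0.0103 w 0.0480
q7eff [ 1.3129 -1.8143 -0.8447 -0.3853 -0.2495 -0.2151 -0.207  -0.2053]
```

servo_tool(rows=[[[0,0,0,0,0,2.5],[0,0,0,0,0,2.7]]])

```text
clock: 22.95
position: [0.5135, -0.0063, 0.1074]
tool_rot: [-3.141, 0.001, 1.402]
force: [-7.5, -3.2, 13.5]
grip_width: 0.048
```

```bash
python3 av.py 10
```

```text
t23.45 pos [ 0.5135 -0.0062  0.1074] yaw 80.44 q7 -0.74 F [-7.7 -4.  13.8] M [-0.791  1.769  0.224] sdMz 0.030 sem 0.0095 w 0.0481
q7eff [ 0.5982 -1.0949 -0.5759 -0.3292 -0.2563 -0.2377 -0.2334 -0.2325 -0.2323
 -0.2324]
```

servo_tool(rows=[[[0,0,0,0,0,0],[0,0,0,0,0,0],[0,0,0,0,0,0],[0,0,0,0,0,0]]], grip=1)

```text
clock: 23.95
position: [0.5142, -0.0057, 0.1071]
tool_rot: [-3.142, -0.0, 1.404]
force: [-0.3, -0.1, 0.6]
grip_width: 0.0855
```

servo_tool(rows=[[[0,0,-1,0,0,0],[0,0,-3,0,0,0],[0,0,-4,0,0,0],[0,0,-4,0,0,0],[0,0,-2,0,0,0]]])

```text
clock: 24.58
position: [0.5146, -0.0056, 0.2498]
tool_rot: [3.139, -0.0, 1.404]
force: [0.7, -1.0, -0.3]
grip_width: 0.0853
```

Run:
```python
from h import *
go(.5,.3,.24,80)
```

```text
t24.57 pos [ 0.5146 -0.0056  0.2498] yaw 80.44 q1 0.46 q7 -0.57 F [ 0.71 -1.02 -0.29] M [-0.036 -0.013  0.028] w 0.0853
total shift cm [29.89 -6.52  0.97] turn [ 0.14 -0.02  0.44] | per row/5 [ 5.98 -1.3   0.19] [ 0.03 -0.    0.09]
```

servo_tool(rows=[[[-4,0,0,0,0,0],[-5.5,0,0,0,0,0],[-6,0,0,0,0,0],[-6,0,0,0,0,0],[-5,0,0,0,0,0]]])

```text
clock: 25.2
position: [0.4694, -0.2694, 0.2479]
tool_rot: [3.141, 0.0, 1.403]
force: [0.9, 0.4, 0.2]
grip_width: 0.0855
```

servo_tool(rows=[[[0,0,0,0,0,0],[0,0,0,0,0,0]]])

```text
clock: 25.45
position: [0.4703, -0.2664, 0.2475]
tool_rot: [3.141, -0.0, 1.404]
force: [-0.6, 0.5, -0.4]
grip_width: 0.0855
```

Run:
```python
from h import *
from workcell import bot
for n in ("top","side"):
    f=bot.grab_frame(n); cv2.imwrite(f"pics/{n}9.png",f["image"][:,:,::-1]); pickle.dump(f,open(f"{n}9.pkl","wb"))
    if n=="top":cv2.imwrite("pics/topc9.png",cv2.resize(f["image"][235:335,290:460,::-1],None,fx=4.5,fy=4.5,interpolation=cv2.INTER_CUBIC))
```

```text
(no output)
```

View pics/top9.png

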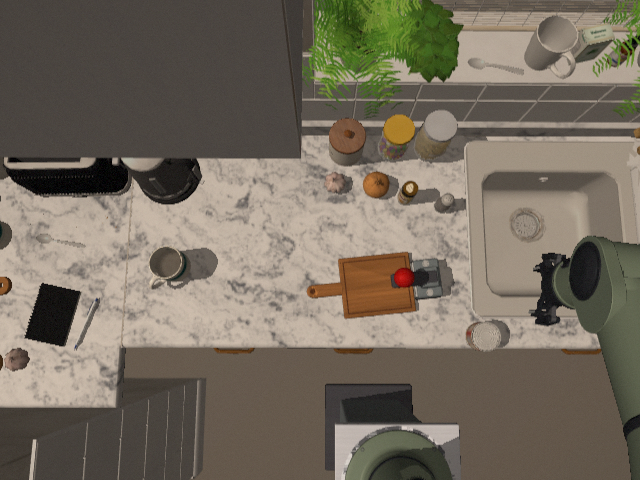

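View pics/topc9.png

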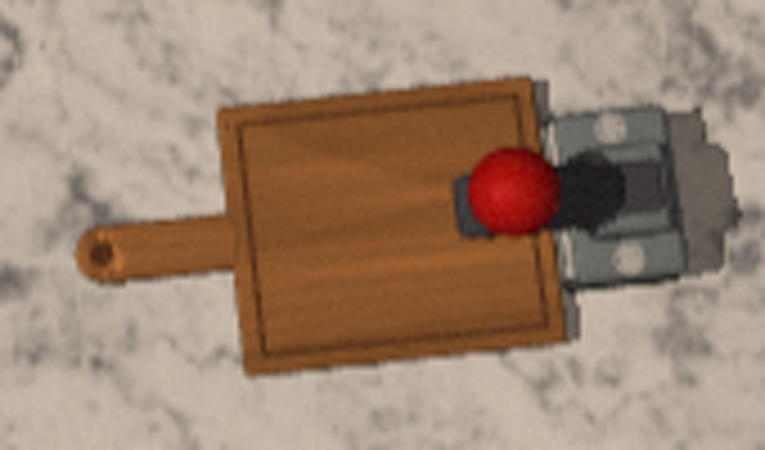

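View pics/side9.png

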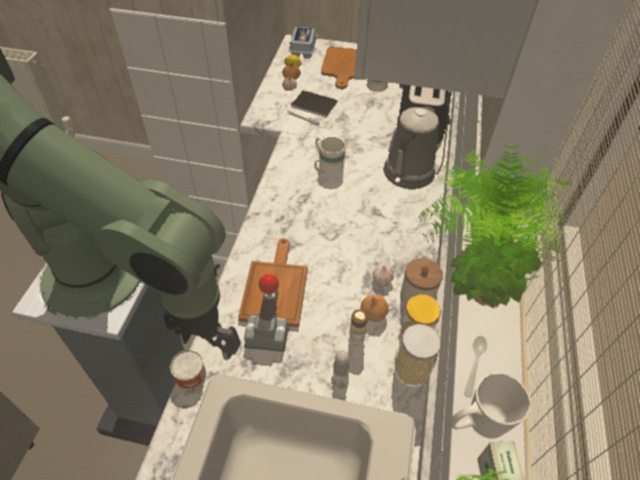

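Run:
```python
from h import *
from workcell import bot
T0=pickle.load(open("top0.pkl","rb"));T=pickle.load(open("top9.pkl","rb"))
d=cv2.absdiff(T0["image"],T["image"]).max(2)
for n,(x,y) in dict(garlic=(334,183),onion=(375,185),jar=(408,192),mill=(447,203),tin=(485,335),mug=(167,265)).items(): print(n,d[y-18:y+18,x-18:x+18].mean().round(1),d[y-18:y+18,x-18:x+18].max())
c=lambda x,y:((x+.5)/4.5-.5+290,(y+.5)/4.5-.5+235)
K=np.array([.5133,-.0034]); th=np.radians(6.1); xh=np.array([np.cos(th),np.sin(th)]);yh=np.array([-xh[1],xh[0]])
L=lambda P:(((P[:2]-K)@xh*1000).round(1),((P[:2]-K)@yh*1000+40).round(1))
for a,b in (((220,108),(528,80)),((247,375),(565,340)),((555,110),(665,106)),((572,285),(680,276))):
    z=.018 if a[0]<300 else .046
    p,q,r=subedge(T,c(*a),c(*b),chan=0,w=2); A,B=onz(T,*p,z),onz(T,*q,z); print(ang(B-A).round(2),L(A),L(B),round(r,2))
print(bot.observe()["force"])
bot.job_done()
```

```text
garlic 2.3 9
onion 2.6 12
jar 2.6 18
mill 3.2 64
tin 2.3 8
mug 2.7 16
-84.02 (np.float64(78.1), np.float64(187.1)) (np.float64(77.7), np.float64(3.1)) 0.11
-83.89 (np.float64(-82.7), np.float64(188.4)) (np.float64(-82.7), np.float64(1.8)) 0.08
-83.49 (np.float64(49.5), np.float64(-4.9)) (np.float64(49.9), np.float64(-69.0)) 0.16
-84.52 (np.float64(-52.9), np.float64(-1.1)) (np.float64(-53.6), np.float64(-63.5)) 0.06
[-0.25423143 -0.35299943  0.042865  ]
the job is handed in; nothing more can be done
```

The board is against the clamp's stop and clamped at an estimated 14.6 N. I handed the job in after about 25 s of the 72 s allowed.

- **Board:** I slid it in by the handle and crept onto the stop at about 6 mm/s, pressing with at most about 20 N. The last top view shows the edge within the roughly 2–3 mm image accuracy of the stop face. The board's angle is about 6.0°, against about 6.0° measured for the clamp.
- **Centring:** Its midline is about 0.7 mm from the clamp base's midline in the last top view. The two cameras disagreed by about 2–3 mm on side-to-side position, so I trust centring to about 1–2 mm.
- **Knob:** I turned it clockwise about 178° in one grip across its widest part. The torque began to rise after about 150°, when the foot touched.
- **Press:** The 14.6 N comes from the wrist joint's torque after allowing for how it settled between turns. The noisier wrist moment sensor gave about 13 ± 2 N. The free torque I read was about 0.13–0.16 N m, so I used only its rise above that level.
- **Release and bystanders:** The gripper is open, clear of everything and reading zero force. The onion, garlic, jar, tin and mug look unchanged between the first and last pictures. Near the salt mill a few pixels changed (peak 64, mean 3); I did not look into the cause, but the mill is at the same place in the picture.

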